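# Gauge the throat of a thrown jar for its lid

## Task

Measure the throat of the soft clay jar on the banding wheel: set the telescoping gauge, plungers drawn in, into it until the flange sits flat on the rim, press the green pad right down so that the plungers spring out, then press the red pad just until you feel the lock bite firmly and no further. Then draw the gauge out and stand it back in its wooden rest, still locked at that width. Be gentle with the jars and leave everything else alone.

Things in the scene. Friction and masses are not known exactly. Their poses are not given: they have to be found in the camera images.
- gauge: bore gauge, 0.37 kg. Origin: centre of the underside of its round stop flange (80 mm dia, 6 thick); z up its axis, x along rocker and plungers. Below: steel head 38 dia, 50 long, tapered nose; 30 mm down, two brass plungers along +x/-x, 44 mm across when drawn in (as at the start, in its rest). Above: black handle block, 26 (x) by 24 (y) mm, 6 to 42 mm up; hinge cheeks to 60; rocker's raised end to 76
- gauge_handle (a point): on the gauge's axis, 32 mm above the flange's underside: where to grip the black handle block (24 mm wide along the gauge's y; the hinge cheeks above are no wider)
- green_pad (a point): centre of the top of the green pad (22 x 16 mm) on the rocker's +x end, 28 mm from the hinge. Pressing it down releases the plungers; raised at the start; full stroke lowers it about 24 mm
- red_pad (a point): centre of the top of the red pad (22 x 16 mm) on the rocker's -x end, 28 mm from the hinge. Pressing it down locks the plungers; lowered at the start
- rocker (a joint): rocker angle about its hinge (54 mm above the flange's underside): 0 red end down, plungers held in; 0.9 rad green end fully down, plungers free. Stays where left (7 to 8 N at a pad turns it; less at first from 0). A wedge lock: plungers out at most about 1.5 mm + 10 mm per rad. Red pad: turns at 7 N until it bites on them, then rises over 3 mm to 12 N; further draws them in, stopping short lets them out when withdrawn
- plunger (a joint): how far each of the two plungers is out, in m (both equal): about 0.0015 at the start, 0.010 at most. Width across them is 41 mm plus twice this. Springs push each out with about 8 N; springs also centre the gauge in the throat
- jar_a: a thrown buff clay jar, unfired and soft, 100 mm tall, body 104 mm diameter, 0.85 kg, loose. Origin: centre of its foot. Straight round throat, of a width to be measured (48 to 58 mm), 52 mm deep below the rim, rim 72 mm outside diameter. Either jar may be the one on the wheel
- jar_a_rim (a point): centre of the mouth of jar_a at rim height; z up
- jar_b: a thrown greyish clay jar, unfired and soft, 115 mm tall, body 110 mm diameter, 0.85 kg, loose. Origin: centre of its foot. Throat as for jar_a, but its own width (48 to 58 mm)
- jar_b_rim (a point): centre of the mouth of jar_b at rim height; z up
- wheel: round aluminium banding wheel, 160 mm diameter, top 30 mm above the table, fixed. Origin: centre of its underside. One of the jars stands on it within 20 mm of its centre: that is the one to measure
- bat: square white plaster bat, 160 mm, 30 mm thick, fixed, on which the other jar stands
- rest: the gauge's rest: a wooden tube standing on the table, 92 mm outside and 72 mm inside diameter, 75 mm tall, fixed, with a 108 mm foot. Origin: centre of its underside. The gauge hangs in it, flange on its top edge
- mug: blue mug, 80 mm diameter, 95 mm tall, bystander
- glaze: clear glaze jar with white lid, 64 mm diameter, 100 mm tall, bystander
- rib: wooden rib (flat scraper), 50 x 100 x 7 mm, lying on the table, bystander
There are look-alikes about, which are no part of the job. What is shaped like the rest but pink or purple is not meant.

How it is judged:
By the outcome, as a careful person would: the job done as asked, in the order asked, and still so for the second after the job is handed in, with the robot touching nothing.
It also fails if it takes over 72 s, if anything falls off the work surface, if the arm or the gripper's body presses on something with over 40 N, if the wrist force passes 120 N, or if a joint passes its speed limit or range.

## Robot

A 6-joint arm with a two-finger parallel gripper is mounted at the origin on the work surface. World frame = base frame: x ahead of the robot, y to its left, z up, the work surface at z = 0. Lengths are in m, angles in rad, forces in N, time in s.
With the tool pointing down it reaches from about 0.25 to 0.725 m from the base axis. Payload 4 kg.
Tool frame: the origin (TCP) lies on the centre line of the jaws, within the pads' length; the fingertips stand 17 mm ahead of it and the grasp point (between the pads) lies 2 mm behind it; z points along the fingers, y is the line along which they close (so a half turn about z gives the same grasp; the last joint's range is limited). The gripper opens to 85 mm and grips with 20 to 120 N. Pads are 22 mm wide; open, the fingers measure 114 mm over their backs; the gripper's body (76 mm by 85 mm) begins 54 mm behind the grasp point. The pads swing forward as they close: fully open they stand 13 mm farther back than shut.
Start: joints at [1.184, 0.241, 0.005, 1.335, 0, 1.571], TCP at [0.189, 0.463, 0.248] pointing down, gripper open.
Joint ranges: [-2.72, 2.72], [-1.05, 1.87], [-1.09, 1.28], [-1.99, 2.15], [-1.42, 1.44], [-3.14, 3.14]. Speed limits (rad/s): [2.79, 2.79, 3.14, 3.14, 3.14, 3.14].

## Interface

Orientations are given as a unit quaternion [x, y, z, w].
In Python, from workcell import get_obs, imaging, order gives the robot as it stands.
- The arm moves only by the tool apply_moves, never from a script. Its argument "targets" is a list that holds one entry, the list of rows, each a list of 5 numbers: the shift along the world's x, y, z in units of 40 mm (1.0 is 40 mm), then the turn about the world's z in degrees, then the gripper command: -1 is shut, 1 is fully open, values between are in proportion. In form: [[[dx, dy, dz, turn, fingers], ...]]. A call has 1 to 8 rows; each row shifts and turns the commanded pose from where the row before left it; what a row does not reach is not made up. A row lasts 1/12 s, in which the tool goes at most 41.7 mm and 7.16 degrees, less where a joint would pass 70% of its speed; a pose out of reach is approached as far as the arm can. A call is refused whole if a number of a shift passes 1 or a number of a turn 7.16, either way. A call with a gripper value outside its range is refused whole. The fingers move at their own pace and stop on an object; the grip force is fixed at half the most. Time passes only in rows, so rows that do not move let the fingers close. It gives the time, the measured TCP pose, the force, the opening and the grip force at its end, in the units of the state.
- get_obs(): the state, without advancing time (a new reading comes with each control period).
- imaging.camera(name): name is "scene" or "side" or "wrist"; returns (picture, depth): 420x560x3 uint8, blue, green, red; 420x560 float32, m along the optical axis (not along the pixel's ray), 0 where there is no reading.
- imaging.get_calibration(name): a dict with "camera_matrix" (3x3 intrinsics, pixels), "eye" and "rotation" of the camera in the world; the wrist camera has in their place "hand_eye" (4x4, takes a point from camera to tool coordinates, whose origin is the TCP and whose axes are the flange's). Camera axes: x right, y down, z forward; pixel columns grow to the right and rows downward; lengths in m; the calibration is good to about 2 mm. A picture is of the moment at which its call begins: read the wrist's pose just before it. get_calibration takes no time and is no camera call.
- order.job_done(): hands the job in; it is judged then, once.
The state is a dict: "clock": time; "joint_pos": joint angles; "joint_vel": joint speeds; "tau": joint torques, N m; "eef_pos": TCP position; "tool_rot": TCP orientation; "ft_force": force on the tool from outside, world axes, zero at the start; "ft_torque": the same for the moment, N m; "grip_width": finger opening in m; "grasp_force": force on a finger pad.
Only numpy, scipy, OpenCV 4.12 (cv2) and the standard library are available. Lean on these libraries where they do the work, as an engineer would, in place of code of your own. Each camera call takes 0.05 s, during which the arm holds its last target. There are 200 camera calls.

## Working session

There is one attempt and no reset: what is moved stays moved. The work goes in short steps, Python scripts to look and compute and a tool call to move; the robot and the scene stay as the last step left them, time stands still between calls to the robot, and variables do not carry over. Pictures are saved under pics/ and viewed, at most 10 in all, crops included, and the job is handed in when it is done.

Besides the shell and the picture viewer there is one more tool, called as name(argument=value, ...) on one line, values as JSON. apply_moves: Moves the arm, as the interface text tells. Its arguments: {"type":"object","properties":{"targets":{"type":"array","items":{"type":"array","items":{"type":"array","items":{"type":"number"}}}}},"required":["targets"]}

```bash
mkdir -p pics; ls
python3 - <<'E'
from workcell import get_obs, imaging
import cv2,numpy as np
o=get_obs(); print({k:np.round(v,3) for k,v in o.items()})
for n in("scene","side"):
    p,d=imaging.camera(n); np.savez(f"{n}0.npz",p=p,d=d); cv2.imwrite(f"pics/{n}0.png",p)
    c=imaging.get_calibration(n); print(n,{k:np.round(v,3).tolist() for k,v in c.items()})
print(imaging.get_calibration("wrist"))
E
```

```text
pics
{'clock': np.float64(0.0), 'joint_pos': array([1.184, 0.241, 0.004, 1.335, 0.   , 1.571]), 'joint_vel': array([ 0.002,  0.   ,  0.002,  0.   ,  0.   , -0.001]), 'tau': array([ 0.0000e+00, -3.7232e+01,  2.5241e+01,  1.7000e-02, -0.0000e+00,
       -0.0000e+00]), 'eef_pos': array([0.188, 0.463, 0.247]), 'tool_rot': array([ 0.192,  0.981, -0.001, -0.   ]), 'ft_force': array([ 0.361,  0.217, -0.171]), 'ft_torque': array([ 0.055,  0.001, -0.007]), 'grasp_force': np.float64(0.0), 'grip_width': np.float64(0.086)}
scene {'camera_matrix': [[395.721, 0.0, 278.638], [0.0, 395.721, 207.929], [0.0, 0.0, 1.0]], 'eye': [1.041, -0.527, 0.792], 'rotation': [0.861, 0.342, -0.136, -0.351]}
side {'camera_matrix': [[389.296, 0.0, 273.868], [0.0, 389.296, 209.27], [0.0, 0.0, 1.0]], 'eye': [0.104, -0.673, 0.739], 'rotation': [0.851, -0.291, 0.152, -0.41]}
{'camera_matrix': array([[304.82022869,   0.        , 285.27552405],
       [  0.        , 304.82022869, 211.39571388],
       [  0.        ,   0.        ,   1.        ]]), 'hand_eye': array([[ 1.17601285e-03, -9.45932283e-01, -3.24362040e-01,
         8.31346863e-02],
       [ 9.99998915e-01,  1.40026387e-03, -4.57955008e-04,
         3.20002049e-04],
       [ 8.87386870e-04, -3.24361149e-01,  9.45932903e-01,
        -1.26642476e-01],
       [ 0.00000000e+00,  0.00000000e+00,  0.00000000e+00,
         1.00000000e+00]])}
```

View pics/scene0.png

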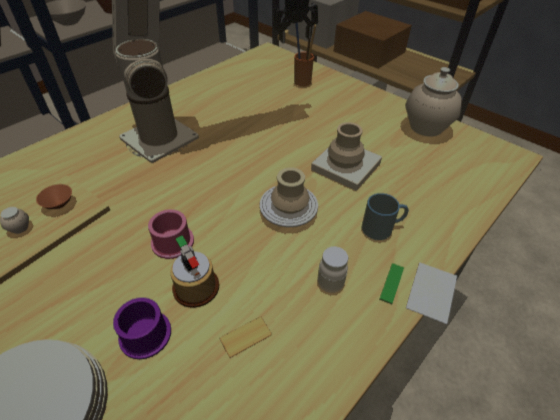

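View pics/side0.png

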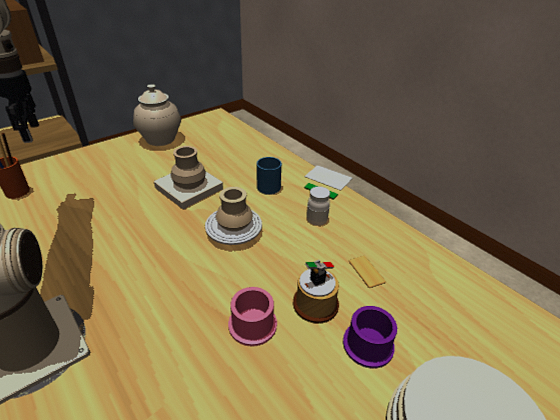

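The gauge hangs in the brown wooden rest at scene (193,275) / side (318,290). The look-alike tubes are pink at scene (170,232) and purple at (142,325). The wheel, a round ringed disc, is at scene (290,205) / side (234,222) with a buff jar on it. The other jar stands on the square white bat at scene (347,150). Next I'll measure and confirm with enlarged crops.

```bash
cat > h.py <<'E'
import numpy as np,cv2
from scipy.spatial.transform import Rotation as R
from workcell import get_obs, imaging
def pose(n,o=None):
    c=imaging.get_calibration(n);K=c["camera_matrix"]
    if n=="wrist":
        T=np.eye(4);T[:3,:3]=R.from_quat(o["tool_rot"]).as_matrix();T[:3,3]=o["eef_pos"];T=T@c["hand_eye"]
        return K,T[:3,:3],T[:3,3]
    r=np.array(c["rotation"]); Rm=R.from_quat(r).as_matrix() if r.size==4 else r
    return K,Rm,np.array(c["eye"])
def cloud(d,P):
    K,Rm,e=P;v,u=np.mgrid[:d.shape[0],:d.shape[1]]
    c=np.stack([(u-K[0,2])/K[0,0]*d,(v-K[1,2])/K[1,1]*d,d],-1)
    w=c@Rm.T+e; w[d==0]=np.nan; return w
def ray(P,u,v):
    K,Rm,e=P;return e,Rm@np.array([(u-K[0,2])/K[0,0],(v-K[1,2])/K[1,1],1])
def atz(P,u,v,z):
    e,r=ray(P,u,v);return e+r*(z-e[2])/r[2]
def tri(obs):
    A=np.zeros((3,3));b=np.zeros(3)
    for P,u,v in obs:
        e,r=ray(P,u,v);r=r/np.linalg.norm(r);M=np.eye(3)-np.outer(r,r);A+=M;b+=M@e
    return np.linalg.solve(A,b)
def circ(xy):
    A=np.c_[2*xy,np.ones(len(xy))];s=np.linalg.lstsq(A,(xy**2).sum(1),rcond=None)[0]
    return s[:2],np.sqrt(s[2]+s[:2]@s[:2])
E
python3 - <<'E'
from h import *
crops={"scene":[(150,225,90,85),(250,115,140,115)],"side":[(280,245,80,80),(200,140,100,110)]}
rows=[]
for n in crops:
    z=np.load(f"{n}0.npz");P=pose(n);w=cloud(z["d"],P)
    print(n,"table z",np.nanmedian(w[::20,200:300:10,2]))
    rows.append(np.hstack([cv2.resize(z["p"][y:y+b,x:x+a],(400,300),interpolation=cv2.INTER_CUBIC) for x,y,a,b in crops[n]]))
    pts={"scene":dict(gauge=(193,268),jarw=(291,180),jarb=(348,133),purple=(140,310),pink=(169,222)),"side":dict(gauge=(318,282),jarw=(233,197),jarb=(186,155))}[n]
    for k,(u,v) in pts.items(): print(k,np.round(w[v,u],3))
cv2.imwrite("pics/c1.png",np.vstack(rows))
E
```

```text
scene table z 0.0007156926999413726
gauge [ 0.562 -0.282  0.084]
jarw [0.532 0.069 0.094]
jarb [0.526 0.327 0.11 ]
purple [ 0.535 -0.411  0.036]
pink [ 0.372 -0.219  0.037]
side table z -0.0011827592235386097
gauge [ 0.544 -0.294  0.09 ]
jarw [0.563 0.068 0.1  ]
jarb [0.558 0.324 0.114]
```

View pics/c1.png

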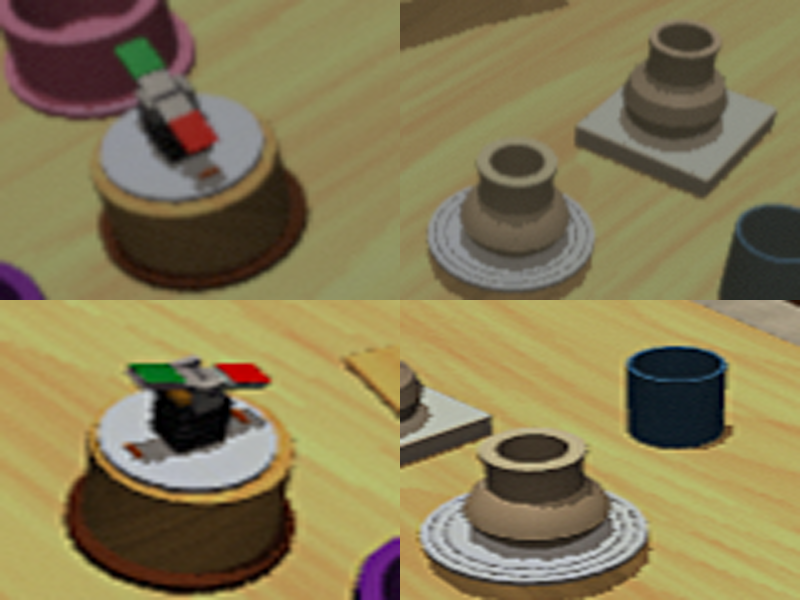

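Run:
```python
from h import *
P={n:pose(n) for n in("scene","side")}
g=tri([(P["scene"],181.3,241.4),(P["side"],311.4,264.5)]);r=tri([(P["scene"],193.4,261.8),(P["side"],329,264.5)])
print("green",g.round(4),"red",r.round(4),"yaw",np.degrees(np.arctan2(*(g-r)[[1,0]])),(g-r)[:2]@(g-r)[:2])
for n in P:
    z=np.load(f"{n}0.npz");w=cloud(z["d"],P[n])
    for nm,c,zr,rad in(("wheeljar",(.545,.08),.13,.05),("flange",(.553,-.288),.081,.055)):
        m=(np.hypot(w[...,0]-c[0],w[...,1]-c[1])<rad+.01)&(w[...,2]>.07)
        zz=w[...,2][m];h,e=np.histogram(zz,bins=np.arange(.07,.17,.004));print(n,nm,[(round(e[i],3),h[i]) for i in range(len(h)) if h[i]])
        if nm=="wheeljar":
            for zr in(.120,.124,.128,.132,.136):
                q=w[m&(abs(w[...,2]-zr)<.003)][:,:2]
                if len(q)>10: print(zr,circ(q),q.min(0),q.max(0))
        else:
            q=w[m&(abs(w[...,2]-.081)<.004)][:,:2];print(len(q),cv2.minEnclosingCircle(q.astype(np.float32)))
```

```text
green [ 0.5306 -0.2788  0.1426] red [ 0.5767 -0.2874  0.1213] yaw 169.39745310910172 0.002192462469644643
scene wheeljar [(np.float64(0.07), np.int64(10)), (np.float64(0.074), np.int64(29)), (np.float64(0.078), np.int64(30)), (np.float64(0.082), np.int64(30)), (np.float64(0.086), np.int64(32)), (np.float64(0.09), np.int64(20)), (np.float64(0.094), np.int64(30)), (np.float64(0.098), np.int64(28)), (np.float64(0.102), np.int64(30)), (np.float64(0.106), np.int64(36)), (np.float64(0.11), np.int64(33)), (np.float64(0.114), np.int64(28)), (np.float64(0.118), np.int64(26)), (np.float64(0.122), np.int64(38)), (np.float64(0.126), np.int64(84)), (np.float64(0.13), np.int64(136))]
0.12 (array([0.55052758, 0.04486072]), np.float64(0.028789001926946514)) [0.52132295 0.03064559] [0.58109347 0.07309269]
0.124 (array([0.55195325, 0.04490463]), np.float64(0.02948607862678894)) [0.52105089 0.02817498] [0.5833842  0.07367662]
0.128 (array([0.54877216, 0.04840021]), np.float64(0.02995042235388524)) [0.51296431 0.02077807] [0.5833842  0.08330691]
0.132 (array([0.54760641, 0.04921826]), np.float64(0.03006
[... 2044 characters left out ...]
503)), (np.float64(0.082), np.int64(56)), (np.float64(0.086), np.int64(17)), (np.float64(0.09), np.int64(15)), (np.float64(0.094), np.int64(15)), (np.float64(0.098), np.int64(24)), (np.float64(0.102), np.int64(18)), (np.float64(0.106), np.int64(20)), (np.float64(0.11), np.int64(20)), (np.float64(0.114), np.int64(40)), (np.float64(0.118), np.int64(35)), (np.float64(0.122), np.int64(38)), (np.float64(0.126), np.int64(26)), (np.float64(0.13), np.int64(37)), (np.float64(0.134), np.int64(23)), (np.float64(0.138), np.int64(17)), (np.float64(0.142), np.int64(30)), (np.float64(0.146), np.int64(14)), (np.float64(0.15), np.int64(3))]
566 ((0.5527244210243225, -0.28556492924690247), 0.0428500734269619)
```

apply_moves(targets=[[[0.5, -0.8, 0, -7, 1], [0.5, -0.8, 0.2, -7, 1], [0.5, -0.8, 0.2, -7, 1], [0.5, -0.8, 0.2, -7, 1], [0.5, -0.8, 0.2, -7, 1], [0.5, -0.8, 0, -7, 1], [0.5, -0.8, 0, -7, 1], [0.5, -0.8, 0, -7, 1]]])

```text
clock: 0.77
eef_pos: [0.349, 0.2053, 0.2803]
tool_rot: [0.633, 0.774, 0.0, 0.0]
ft_force: [0.7, 0.1, -0.3]
grip_width: 0.0854
grasp_force: 0.0
```

```bash
python3 -c "
from h import *
o=get_obs();print(np.degrees(o['joint_pos']).round(1),o['eef_pos'])"
```

```text
[ 30.5   2.2  -8.6  79.2  -0.  109. ] [0.34901681 0.20532627 0.28031145]
```

apply_moves(targets=[[[0.36, -0.86, 0, 7, 1], [0.36, -0.86, 0, 7, 1], [0.36, -0.86, 0, 7, 1], [0.36, -0.86, 0, 7, 1], [0.36, -0.86, 0, 7, 1], [0.36, -0.86, 0, 7, 1], [0.36, -0.86, 0, 7, 1], [0.36, -0.86, 0, 7, 1]]])

```text
clock: 1.43
eef_pos: [0.4509, -0.0349, 0.2801]
tool_rot: [0.249, 0.969, 0.0, -0.0]
ft_force: [-0.3, 0.2, -0.4]
grip_width: 0.0854
grasp_force: 0.0
```

apply_moves(targets=[[[0.36, -0.87, -0.1, 7, 1], [0.36, -0.87, -0.1, 5, 1], [0.36, -0.87, -0.1, 0, 1], [0.36, -0.87, -0.1, 0, 1], [0.36, -0.87, 0, 0, 1], [0.36, -0.87, 0, 0, 1], [0, 0, 0, 0, 1], [0, 0, 0, 0, 1]]])

```text
clock: 2.1
eef_pos: [0.5363, -0.2418, 0.2626]
tool_rot: [0.153, 0.988, 0.001, -0.001]
ft_force: [-0.1, 0.4, -0.9]
grip_width: 0.0853
grasp_force: 0.0
```

Run:
```python
from h import *
o=get_obs();p,d=imaging.camera("wrist");np.savez("w1.npz",p=p,d=d,q=o["tool_rot"],e=o["eef_pos"])
print(o["eef_pos"].round(4),o["tool_rot"].round(4),np.degrees(o["joint_pos"]).round(1))
cv2.imwrite("pics/w1.png",cv2.resize(p,(800,600),interpolation=cv2.INTER_CUBIC))
```

```text
[ 0.5363 -0.2418  0.2626] [ 1.535e-01  9.881e-01  5.000e-04 -1.500e-03] [-24.3  23.9  16.8  83.    0.   -6.6]
```

View pics/w1.png

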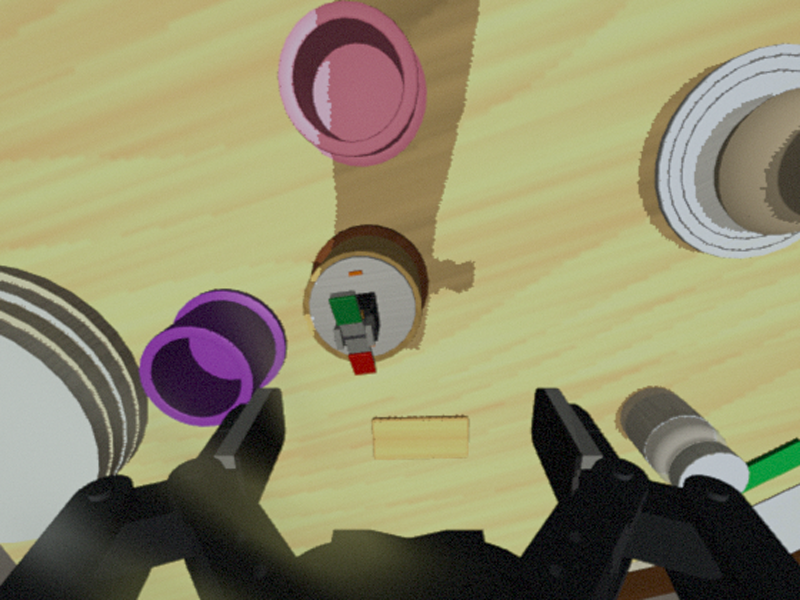

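The wrist view (800x600) shows the gauge in its rest, with the flange at (364,306), the green pad at (344,308) and the red pad at (362,363). Pink is at (352,85) and purple at (205,360).

Run:
```python
from h import *
z=np.load("w1.npz");P=pose("wrist",dict(tool_rot=z["q"],eef_pos=z["e"]));w=cloud(z["d"],P);p=z["p"].astype(int)
S={n:pose(n) for n in("scene","side")}
g=tri([(S["scene"],181.3,241.4),(S["side"],311.4,264.5),(P,344*.7,308*.7)]);r=tri([(S["scene"],193.4,261.8),(S["side"],329,264.5),(P,362*.7,363*.7)])
print("green",g,"red",r,"mid",(g+r)/2,"yaw",np.degrees(np.arctan2(*(g-r)[[1,0]])))
m=(abs(w[...,2]-.081)<.006)&(np.hypot(w[...,0]-.553,w[...,1]+.285)<.06)
hsv=cv2.cvtColor(z["p"],cv2.COLOR_BGR2HSV);mw=m&(hsv[...,1]<40)&(hsv[...,2]>90)
for mm in(m,mw):
    q=w[mm];print(len(q),np.median(q[:,2]),cv2.minEnclosingCircle(q[:,:2].astype(np.float32)),q[:,:2].min(0),q[:,:2].max(0))
# pads by colour, depth
b,gg,rr=p[...,0],p[...,1],p[...,2]
near=np.hypot(w[...,0]-.553,w[...,1]+.285)<.06
for nm,c in(("g",(gg>1.6*rr)&(gg>1.3*b)),("r",(rr>2.5*gg)&(rr>120)&(w[...,2]>.1))):
    q=w[c&near];print(nm,len(q),np.median(q,0))
```

```text
green [ 0.53015767 -0.27907464  0.14268065] red [ 0.57675449 -0.28725559  0.12125255] mid [ 0.55345608 -0.28316512  0.1319666 ] yaw 170.04213779893223
3670 0.08186222299569706 ((0.5536330342292786, -0.2837601602077484), 0.045853111892938614) [ 0.5080298 -0.3290427] [ 0.59928665 -0.2383503 ]
2689 0.08213918437852724 ((0.5512264966964722, -0.2824447751045227), 0.03991969674825668) [ 0.51177917 -0.32160533] [ 0.59057635 -0.24267344]
g 633 [ 0.52507809 -0.2775584   0.1500471 ]
r 210 [ 0.57498005 -0.28626925  0.12494456]
```

apply_moves(targets=[[[0.2, -0.5, -0.2, 4, 1], [0.19, -0.53, -0.3, 3.8, 1], [0, 0, -0.5, 0, 1], [0, 0, -0.5, 0, 1], [0, 0, -0.5, 0, 1], [0, 0, 0, 0, 1], [0, 0, 0, 0, 1]]])

```text
clock: 2.73
eef_pos: [0.5512, -0.2795, 0.1841]
tool_rot: [0.084, 0.997, 0.001, -0.001]
ft_force: [-0.5, -0.6, 1.0]
grip_width: 0.0855
grasp_force: 0.0
```

Run:
```python
from h import *
o=get_obs();p,d=imaging.camera("wrist");np.savez("w2.npz",p=p,d=d,q=o["tool_rot"],e=o["eef_pos"])
print(o["eef_pos"].round(4),o["tool_rot"].round(4),np.degrees(o["joint_pos"]).round(1))
P=pose("wrist",o);w=cloud(d,P)
hsv=cv2.cvtColor(p,cv2.COLOR_BGR2HSV)
m=(abs(w[...,2]-.081)<.006)&(np.hypot(w[...,0]-.553,w[...,1]+.285)<.06)
for mm in(m,m&(hsv[...,1]<40)&(hsv[...,2]>90)):
    q=w[mm];print(len(q),np.median(q[:,2]),cv2.minEnclosingCircle(q[:,:2].astype(np.float32)))
cv2.imwrite("pics/w2.png",p)
```

```text
[ 0.5512 -0.2795  0.1841] [ 8.350e-02  9.965e-01  6.000e-04 -1.400e-03] [-26.9  29.2  13.3  74.3   0.  -17.3]
6686 0.0818505256539103 ((0.5536086559295654, -0.2837112545967102), 0.045786671340465546)
5051 0.0820654379160175 ((0.551392138004303, -0.28241342306137085), 0.040067415684461594)
```

View pics/w2.png

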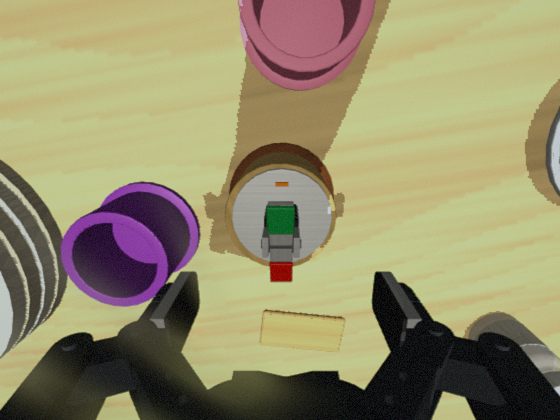

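The gauge is straight in view, with green (281,218) above red (281,271) and the flange circle fitted at (0.5514, -0.2824). Next I descend over the handle.

apply_moves(targets=[[[0, -0.05, -0.4, 0, 1], [0, 0, -0.5, 0, 1], [0, 0, -0.5, 0, 1], [0, 0, -0.4, 0, 1], [0, 0, -0.1, 0, 1], [0, 0, 0, 0, 1]]])

```text
clock: 3.28
eef_pos: [0.5522, -0.2829, 0.109]
tool_rot: [0.084, 0.996, 0.0, -0.0]
ft_force: [-0.4, -0.3, -0.3]
grip_width: 0.0854
grasp_force: 0.0
```

apply_moves(targets=[[[0, 0, -0.06, 0, 0.2], [0, 0, 0, 0, -0.2], [0, 0, 0, 0, -0.5], [0, 0, 0, 0, -1], [0, 0, 0, 0, -1], [0, 0, 0, 0, -1], [0, 0, 0, 0, -1], [0, 0, 0, 0, -1]]])

```text
clock: 3.95
eef_pos: [0.5527, -0.2835, 0.1072]
tool_rot: [0.084, 0.996, -0.0, 0.001]
ft_force: [-0.3, 1.3, 5.5]
grip_width: 0.0234
grasp_force: 59.9
```

apply_moves(targets=[[[0, 0, 0.15, 0, -1], [0, 0, 0.3, 0, -1], [0, 0, 0.5, 0, -1], [0, 0, 0.6, 0, -1], [0, 0, 0.6, 0, -1], [0, 0, 0.7, 0, -1], [0, 0, 0.6, 0, -1], [0, 0, 0.2, 0, -1]]])

```text
clock: 4.62
eef_pos: [0.5529, -0.284, 0.2556]
tool_rot: [0.084, 0.996, -0.001, 0.002]
ft_force: [1.4, -0.6, -2.9]
grip_width: 0.0233
grasp_force: 59.1
```

apply_moves(targets=[[[0.1, 0.4, 0, 0, -1], [0.2, 0.8, 0, 0, -1], [0.2, 0.9, 0, 0, -1], [0.2, 0.9, 0, 0, -1], [0.2, 0.9, 0, 0, -1], [0.2, 0.9, 0, 0, -1], [0.2, 0.9, 0, 0, -1], [0.2, 0.9, 0, 0, -1]]])

```text
clock: 5.28
eef_pos: [0.6113, -0.0178, 0.25]
tool_rot: [0.084, 0.996, -0.0, -0.002]
ft_force: [0.8, -1.2, -3.8]
grip_width: 0.0235
grasp_force: 59.4
```

apply_moves(targets=[[[0.1, 0.9, 0, 0, -1], [0.1, 0.6, 0, 0, -1], [0, 0.3, 0, 0, -1], [0, 0, 0, 0, -1], [0, 0, 0, 0, -1]]])

```text
clock: 5.7
eef_pos: [0.6194, 0.0527, 0.2506]
tool_rot: [0.084, 0.996, -0.001, -0.001]
ft_force: [-0.2, -0.5, -3.5]
grip_width: 0.023
grasp_force: 59.5
```

Run:
```python
from h import *
o=get_obs();p,d=imaging.camera("wrist");np.savez("w3.npz",p=p,d=d,q=o["tool_rot"],e=o["eef_pos"])
print(o["eef_pos"].round(4),o["tool_rot"].round(4),np.degrees(o["joint_pos"]).round(1),o["ft_force"])
cv2.imwrite("pics/w3.png",cv2.resize(p,(800,600),interpolation=cv2.INTER_CUBIC))
```

```text
[0.6194 0.0527 0.2506] [ 8.380e-02  9.965e-01 -8.000e-04 -1.400e-03] [ 4.9 28.2 21.6 83.6 -0.1 14.5] [-0.21713638 -0.46509801 -3.47123861]
```

View pics/w3.png

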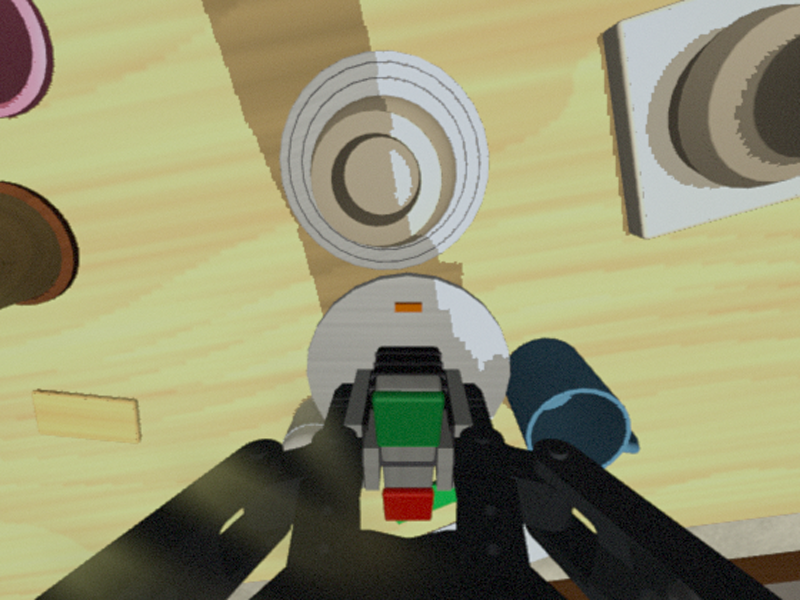

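The view shows the flange in hand centred near (408,375), the wheel jar's mouth at (376,180), and the glaze jar and mug below. Next I'll fit the flange and the rim from depth.

```bash
cat >> h.py <<'E'
from scipy.optimize import least_squares
def edge_fit(m,P,z,c0,r=None,rs=(0,.2)):
    """circle fit at height z on mask contour points"""
    cs=max(cv2.findContours(m.astype(np.uint8),cv2.RETR_EXTERNAL,cv2.CHAIN_APPROX_NONE)[0],key=len)[:,0]
    xy=np.array([atz(P,u,v,z)[:2] for u,v in cs]);k=np.hypot(*(xy-c0).T);xy=xy[(k>rs[0])&(k<rs[1])]
    if r: s=least_squares(lambda s:np.hypot(*(xy-s).T)-r,c0,loss="soft_l1",f_scale=.0005);return s.x,r,len(xy)
    s=least_squares(lambda s:np.hypot(*(xy-s[:2]).T)-s[2],[*c0,np.mean(rs)],loss="soft_l1",f_scale=.0005);return s.x[:2],s.x[2],len(xy)
E
python3 - <<'E'
from h import *
z=np.load("w3.npz");P=pose("wrist",dict(tool_rot=z["q"],eef_pos=z["e"]));w=cloud(z["d"],P)
c=np.array([.548,.048]);rr=np.hypot(w[...,0]-c[0],w[...,1]-c[1])
m=(rr<.045)&(w[...,2]>.10)
h,e=np.histogram(w[...,2][m],bins=np.arange(.1,.14,.002));print(list(zip(e.round(3),h)))
zr=np.median(w[...,2][m&(w[...,2]>.126)]);rim=(rr<.045)&(abs(w[...,2]-zr)<.004)
q=w[rim][:,:2];print("rim z",zr,"encl",cv2.minEnclosingCircle(q.astype(np.float32)),circ(q))
print("outer",edge_fit(rim,P,zr,c,rs=(.028,.045)))
cs=cv2.findContours(rim.astype(np.uint8),cv2.RETR_CCOMP,cv2.CHAIN_APPROX_NONE)
inner=max((k for k,hh in zip(cs[0],cs[1][0]) if hh[3]>=0),key=len)[:,0]
xy=np.array([atz(P,u,v,zr)[:2] for u,v in inner]);print("inner",circ(xy),len(xy))
# flange
t=z["e"][:2];zf0=z["e"][2]-.026
f=(np.hypot(w[...,0]-t[0],w[...,1]-t[1])<.05)&(abs(w[...,2]-zf0)<.01)
hsv=cv2.cvtColor(z["p"],cv2.COLOR_BGR2HSV);f&=(hsv[...,1]<60)&(hsv[...,2]>70)
a=w[f];zf=np.median(a[:,2]);pl=np.linalg.lstsq(np.c_[a[:,:2]-t,np.ones(len(a))],a[:,2],rcond=None)[0];print("flange top",zf,"plane",pl)
print("flange",edge_fit(f,P,zf,t,rs=(.034,.046)),edge_fit(f,P,zf,t,r=.04,rs=(.034,.046)),cv2.minEnclosingCircle(a[:,:2].astype(np.float32)))
E
```

```text
[(np.float64(0.1), np.int64(40)), (np.float64(0.102), np.int64(31)), (np.float64(0.104), np.int64(35)), (np.float64(0.106), np.int64(41)), (np.float64(0.108), np.int64(41)), (np.float64(0.11), np.int64(31)), (np.float64(0.112), np.int64(44)), (np.float64(0.114), np.int64(46)), (np.float64(0.116), np.int64(44)), (np.float64(0.118), np.int64(39)), (np.float64(0.12), np.int64(52)), (np.float64(0.122), np.int64(46)), (np.float64(0.124), np.int64(49)), (np.float64(0.126), np.int64(43)), (np.float64(0.128), np.int64(266)), (np.float64(0.13), np.int64(3132)), (np.float64(0.132), np.int64(306)), (np.float64(0.134), np.int64(0)), (np.float64(0.136), np.int64(0)), (np.float64(0.138), np.int64(0))]
rim z 0.13191568125099085 encl ((0.5486252903938293, 0.04695882648229599), 0.0359901525080204) (array([0.54838096, 0.04707644]), np.float64(0.030456770595256408))
outer (array([0.54842771, 0.04706561]), np.float64(0.03521558221762998), 263)
inner (array([0.54838128, 0.0472618 ]), np.float64(0.024379017672991284)) 180
flange top 0.22551980219362106 plane [ 0.0031536  -0.00274906  0.22554704]
flange (array([0.61687955, 0.05337222]), np.float64(0.03921240880873588), 286) (array([0.61765558, 0.05322597]), 0.04, 286) ((0.6178528666496277, 0.05300373211503029), 0.040116745978593826)
```

apply_moves(targets=[[[-0.3, 0, 0, 0, -1], [-0.5, -0.05, 0, 0, -1], [-0.5, -0.05, -0.1, 0, -1], [-0.3, -0.05, -0.1, 0, -1], [-0.13, 0, -0.1, 0, -1], [0, 0, 0, 0, -1], [0, 0, 0, 0, -1], [0, 0, 0, 0, -1]]])

```text
clock: 6.42
eef_pos: [0.5519, 0.0461, 0.2404]
tool_rot: [0.085, 0.996, 0.0, 0.001]
ft_force: [-0.0, -0.5, -3.6]
grip_width: 0.0233
grasp_force: 59.6
```

apply_moves(targets=[[[-0.04, 0.02, -0.1, 0, -1], [0, 0, 0, 0, -1], [0, 0, 0, 0, -1], [0, 0, 0, 0, -1]]])

```text
clock: 6.75
eef_pos: [0.5495, 0.0476, 0.2359]
tool_rot: [0.084, 0.996, -0.0, -0.0]
ft_force: [-0.5, 0.4, -3.4]
grip_width: 0.0234
grasp_force: 59.6
```

```bash
cat > fl.py <<'E'
from h import *
o=get_obs();p,d=imaging.camera("wrist");P=pose("wrist",o);w=cloud(d,P)
t=o["eef_pos"][:2];zf0=o["eef_pos"][2]-.026
f=(np.hypot(w[...,0]-t[0],w[...,1]-t[1])<.05)&(abs(w[...,2]-zf0)<.01)
hsv=cv2.cvtColor(p,cv2.COLOR_BGR2HSV);f&=(hsv[...,1]<60)&(hsv[...,2]>70)
a=w[f];zf=np.median(a[:,2]);pl=np.linalg.lstsq(np.c_[a[:,:2]-t,np.ones(len(a))],a[:,2],rcond=None)[0]
print("tcp",o["eef_pos"].round(4),"top",zf.round(4),"plane",pl.round(4),"flange",edge_fit(f,P,zf,t,r=.04,rs=(.034,.046))[0].round(4),cv2.minEnclosingCircle(a[:,:2].astype(np.float32)),o["ft_force"].round(2))
E
python3 fl.py
```

```text
tcp [0.5495 0.0476 0.2359] top 0.2109 plane [ 0.0068 -0.0021  0.2109] flange [0.5477 0.0482] ((0.547736406326294, 0.048151277005672455), 0.040055155754089355) [-0.51  0.37 -3.45]
```

apply_moves(targets=[[[0.02, -0.03, -0.1, 0, -1], [0, 0, -0.2, 0, -1], [0, 0, -0.2, 0, -1], [0, 0, -0.15, 0, -1], [0, 0, -0.15, 0, -1], [0, 0, -0.05, 0, -1], [0, 0, 0, 0, -1]]])

```text
clock: 7.38
eef_pos: [0.5495, 0.0462, 0.2011]
tool_rot: [0.084, 0.996, -0.0, -0.001]
ft_force: [-0.3, -0.8, -3.8]
grip_width: 0.0237
grasp_force: 59.6
```

apply_moves(targets=[[[0, 0, -0.1, 0, -1], [0, 0, -0.15, 0, -1], [0, 0, -0.15, 0, -1], [0, 0, -0.1, 0, -1], [0, 0, 0, 0, -1], [0, 0, 0, 0, -1]]])

```text
clock: 7.88
eef_pos: [0.5498, 0.0462, 0.1817]
tool_rot: [0.084, 0.996, -0.0, -0.001]
ft_force: [-0.4, 0.3, -3.0]
grip_width: 0.0234
grasp_force: 59.6
```

```bash
python3 fl.py
```

```text
tcp [0.5498 0.0462 0.1817] top 0.1566 plane [ 0.0065 -0.0028  0.1567] flange [0.5479 0.0468] ((0.5481327772140503, 0.046811625361442566), 0.03992270678281784) [-0.39  0.29 -3.04]
```

apply_moves(targets=[[[0.01, 0, -0.1, 0, -1], [0, 0, -0.13, 0, -1], [0, 0, -0.12, 0, -1], [0, 0, -0.06, 0, -1], [0, 0, 0, 0, -1], [0, 0, 0, 0, -1]]])

```text
clock: 8.43
eef_pos: [0.5503, 0.0462, 0.1654]
tool_rot: [0.084, 0.996, -0.0, -0.0]
ft_force: [1.0, 0.2, -3.8]
grip_width: 0.0231
grasp_force: 59.6
```

apply_moves(targets=[[[0, 0, -0.03, 0, -1], [0, 0, -0.03, 0, -1], [0, 0, -0.02, 0, -1], [0, 0, 0, 0, -1]]])

```text
clock: 8.77
eef_pos: [0.5505, 0.0462, 0.1625]
tool_rot: [0.084, 0.996, -0.0, -0.0]
ft_force: [-0.2, 0.2, -3.0]
grip_width: 0.0235
grasp_force: 59.5
```

apply_moves(targets=[[[0, 0, -0.02, 0, -1], [0, 0, -0.01, 0, -1], [0, 0, 0, 0, -1]]])

```text
clock: 9.02
eef_pos: [0.5506, 0.0462, 0.1622]
tool_rot: [0.084, 0.996, 0.0, 0.0]
ft_force: [-1.0, -0.1, 2.2]
grip_width: 0.0231
grasp_force: 60.3
```

apply_moves(targets=[[[0, 0, 0, 0, -0.2], [0, 0, 0, 0, 0.2], [0, 0, 0, 0, 0.6], [0, 0, 0, 0, 1], [0, 0, 0, 0, 1], [0, 0, 0, 0, 1]]])

```text
clock: 9.52
eef_pos: [0.5506, 0.0462, 0.1614]
tool_rot: [0.084, 0.996, -0.0, 0.0]
ft_force: [-0.0, 0.3, -1.0]
grip_width: 0.0855
grasp_force: 0.0
```

```bash
python3 fl.py
```

```text
tcp [0.5506 0.0462 0.1614] top 0.137 plane [ 0.0038 -0.0015  0.137 ] flange [0.5487 0.0468] ((0.5492193698883057, 0.04681841656565666), 0.040140341967344284) [-0.04  0.26 -0.97]
```

apply_moves(targets=[[[0, 0, 0.2, 0, 1], [0, 0, 0.4, 0, 1], [0, 0, 0.6, 0, 1], [0, 0, 0.6, 0, 1], [0, 0, 0.4, 0, 1], [0, 0, 0, 0, 1]]])

```text
clock: 10.07
eef_pos: [0.5527, 0.0464, 0.2543]
tool_rot: [0.084, 0.996, 0.001, 0.004]
ft_force: [0.5, 0.8, -0.3]
grip_width: 0.0851
grasp_force: 0.0
```

```bash
cat > pads.py <<'E'
from h import *
import sys
A=np.array([.5487,.0467]);g=np.array([-.985,.174])
for n in sys.argv[1:]:
    o=get_obs();p,d=imaging.camera(n);P=pose(n,o);w=cloud(d,P);cv2.imwrite(f"pics/last_{n}.png",p)
    print(n,"tcp",o["eef_pos"].round(4),o["ft_force"].round(2))
    b,gg,rr=[p[...,i].astype(int) for i in range(3)];near=(np.hypot(*(w[...,:2]-A).transpose(2,0,1))<.06)&(w[...,2]>.15)
    for nm,c in(("g",(gg>1.6*rr)&(gg>1.3*b)),("r",(rr>2.5*gg)&(rr>80))):
        q=w[c&near]
        if len(q)<5: print(nm,len(q));continue
        s=(q[:,:2]-A)@g;t=(q[:,:2]-A)@np.array([-g[1],g[0]])
        pl=np.polyfit(s,q[:,2],1);print(nm,len(q),"s",np.percentile(s,[2,50,98]).round(4),"t",np.percentile(t,[2,50,98]).round(4),"z",np.percentile(q[:,2],[2,50,98]).round(4),"slope",pl[0].round(2))
E
python3 pads.py wrist side scene
```

```text
wrist tcp [0.5527 0.0464 0.2543] [ 0.45  0.78 -0.27]
g 2042 s [-0.0094  0.0129  0.0306] t [-0.0561 -0.0089  0.0424] z [0.1973 0.2993 0.3309] slope -3.25
r 358 s [-0.0336 -0.0237 -0.0159] t [-0.0071  0.      0.0067] z [0.1751 0.1802 0.1837] slope 0.44
side tcp [0.552  0.0463 0.2521] [-0.05  0.37 -0.82]
g 49 s [-0.0257  0.0157  0.0299] t [-0.0427  0.0089  0.0463] z [0.1618 0.2025 0.4796] slope -2.36
r 21 s [-0.0346 -0.0244 -0.0158] t [-0.0045  0.0016  0.0066] z [0.1721 0.1759 0.1822] slope 0.5
scene tcp [0.551  0.0463 0.2502] [-0.79  1.14 -1.05]
g 21 s [0.0133 0.0207 0.0266] t [-0.0045 -0.0002  0.0054] z [0.1956 0.1991 0.2034] slope 0.41
r 27 s [-0.033  -0.0258 -0.0189] t [-0.0063 -0.0001  0.005 ] z [0.1731 0.1773 0.1821] slope 0.46
```

apply_moves(targets=[[[-0.25, 0.04, 0, 0, 0], [-0.3, 0.05, 0, 0, -1], [-0.3, 0.05, 0, 0, -1], [-0.1, 0.03, 0, 0, -1], [0, 0, -0.2, 0, -1], [0, 0, -0.2, 0, -1], [0, 0, 0, 0, -1], [0, 0, 0, 0, -1]]])

```text
clock: 10.88
eef_pos: [0.5123, 0.0529, 0.2319]
tool_rot: [0.084, 0.996, -0.0, -0.001]
ft_force: [1.0, 0.6, 0.7]
grip_width: 0.0002
grasp_force: 0.0
```

apply_moves(targets=[[[0.02, 0, -0.08, 0, -1], [0, 0, -0.08, 0, -1], [0, 0, -0.08, 0, -1], [0, 0, -0.08, 0, -1], [0, 0, -0.05, 0, -1], [0, 0, -0.05, 0, -1], [0, 0, 0, 0, -1]]])

```text
clock: 11.47
eef_pos: [0.5126, 0.0531, 0.2165]
tool_rot: [0.084, 0.996, 0.0, -0.001]
ft_force: [0.1, -0.5, 0.4]
grip_width: -0.0001
grasp_force: 0.0
```

```bash
sed -i 's/(gg>1.6\*rr)&(gg>1.3\*b)/(gg>1.6*rr)\&(gg>1.3*b)\&(w[...,2]<.215)/' pads.py; python3 pads.py scene side
python3 - <<'E'
import cv2,numpy as np
a=cv2.imread("pics/last_scene.png")[120:240,220:380];b=cv2.imread("pics/last_side.png")[130:250,160:320]
cv2.imwrite("pics/press1.png",np.hstack([cv2.resize(k,(400,300),interpolation=cv2.INTER_CUBIC) for k in(a,b)]))
E
```

```text
scene tcp [0.5126 0.0531 0.2165] [ 0.1  -0.46  0.4 ]
g 18 s [0.0137 0.0223 0.0276] t [-0.0041  0.0006  0.0055] z [0.1941 0.1956 0.198 ] slope 0.06
r 29 s [-0.0355 -0.0267 -0.0185] t [-0.0054  0.0001  0.0062] z [0.1799 0.1824 0.1848] slope 0.19
side tcp [0.5132 0.053  0.2165] [-0.71  0.37 -0.67]
g 23 s [0.013  0.0205 0.0374] t [-0.0076  0.0059  0.0127] z [0.1762 0.1935 0.2041] slope 0.66
r 23 s [-0.0345 -0.0259 -0.0161] t [-0.0064  0.0007  0.0074] z [0.1788 0.1806 0.1838] slope 0.24
```

View pics/press1.png

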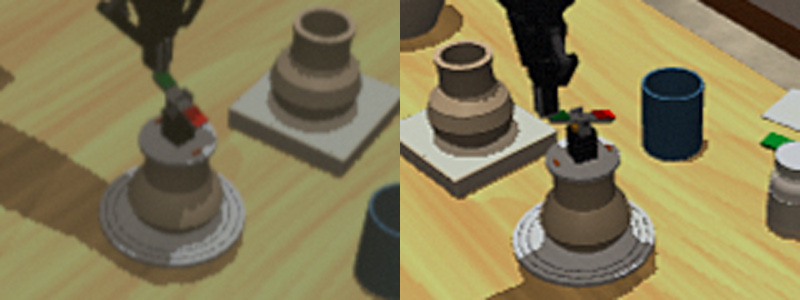

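The closed fingertips are on the green pad (scene crop (163,80), side crop (555,115)), and the rocker has begun to turn. The jar is undisturbed.

apply_moves(targets=[[[0, 0, -0.06, 0, -1], [0, 0, -0.06, 0, -1], [0, 0, -0.06, 0, -1], [0, 0, -0.06, 0, -1], [0, 0, -0.06, 0, -1], [0, 0, -0.06, 0, -1], [0, 0, -0.04, 0, -1]]])

```text
clock: 12.15
eef_pos: [0.5123, 0.0533, 0.2009]
tool_rot: [0.084, 0.996, 0.0, -0.001]
ft_force: [-5.1, 0.3, 7.0]
grip_width: 0.0001
grasp_force: 4.2
```

apply_moves(targets=[[[0, 0, -0.03, 0, -1], [0, 0, -0.03, 0, -1], [0, 0, -0.03, 0, -1]]])

```text
clock: 12.4
eef_pos: [0.5123, 0.0533, 0.1973]
tool_rot: [0.084, 0.996, 0.0, -0.001]
ft_force: [-5.2, 1.4, 6.2]
grip_width: -0.0002
grasp_force: 4.0
```

```bash
python3 pads.py scene side
```

```text
scene tcp [0.5123 0.0533 0.1973] [-5.22  1.38  6.25]
g 3
r 16 s [-0.0323 -0.0279 -0.0182] t [-0.0044  0.0008  0.0064] z [0.1956 0.1988 0.2007] slope -0.3
side tcp [0.5122 0.0533 0.197 ] [-4.56  1.34  6.53]
g 26 s [0.0123 0.0237 0.0349] t [-0.0036  0.0076  0.0109] z [0.1696 0.1815 0.1872] slope -0.04
r 29 s [-0.0312 -0.0229 -0.0136] t [-0.0051  0.0019  0.0097] z [0.1923 0.1959 0.2007] slope -0.32
```

apply_moves(targets=[[[0, 0, -0.03, 0, -1], [0, 0, -0.03, 0, -1], [0, 0, -0.02, 0, -1]]])

```text
clock: 12.75
eef_pos: [0.5123, 0.0533, 0.194]
tool_rot: [0.084, 0.996, 0.0, -0.001]
ft_force: [-5.3, 1.7, 6.0]
grip_width: -0.0
grasp_force: 4.0
```

apply_moves(targets=[[[0, 0, -0.02, 0, -1], [0, 0, -0.02, 0, -1]]])

```text
clock: 12.92
eef_pos: [0.5124, 0.0533, 0.1928]
tool_rot: [0.084, 0.996, 0.0, -0.001]
ft_force: [-7.2, 0.7, 13.7]
grip_width: -0.0001
grasp_force: 7.2
```

```bash
python3 pads.py scene side
```

```text
scene tcp [0.5124 0.0533 0.1928] [-7.23  0.68 13.7 ]
g 1
r 8 s [-0.0291 -0.0268 -0.0236] t [-0.004   0.0029  0.0063] z [0.2027 0.2037 0.2045] slope 0.08
side tcp [0.5124 0.0533 0.1929] [-6.1  -0.01  8.37]
g 20 s [0.0155 0.022  0.041 ] t [-0.0034  0.0068  0.0131] z [0.1717 0.179  0.1959] slope 0.24
r 32 s [-0.0298 -0.0204 -0.012 ] t [-0.0056  0.0034  0.0087] z [0.1945 0.1993 0.2026] slope -0.4
```

apply_moves(targets=[[[0, 0, -0.01, 0, -1], [0, 0, 0, 0, -1]]])

```text
clock: 13.18
eef_pos: [0.5125, 0.0533, 0.1929]
tool_rot: [0.084, 0.996, 0.0, -0.0]
ft_force: [-6.3, 0.5, 11.2]
grip_width: 0.0002
grasp_force: 6.0
```

apply_moves(targets=[[[0, 0, -0.015, 0, -1], [0, 0, 0, 0, -1]]])

```text
clock: 13.35
eef_pos: [0.5126, 0.0533, 0.1928]
tool_rot: [0.084, 0.996, 0.0, -0.0]
ft_force: [-7.4, 0.4, 12.9]
grip_width: -0.0003
grasp_force: 7.3
```

apply_moves(targets=[[[0, 0, 0.2, 0, -1], [0, 0, 0.4, 0, -1], [0, 0, 0.4, 0, -1], [0, 0, 0, 0, -1]]])

```text
clock: 13.68
eef_pos: [0.5156, 0.0531, 0.2342]
tool_rot: [0.084, 0.996, 0.0, 0.003]
ft_force: [0.5, 0.4, 1.1]
grip_width: 0.0002
grasp_force: 0.0
```

```bash
python3 pads.py wrist scene side; sed -n 1p fl.py >/dev/null
python3 - <<'E'
from h import *
o=get_obs();p,d=imaging.camera("wrist");P=pose("wrist",o);w=cloud(d,P);np.savez("w5.npz",p=p,d=d,q=o["tool_rot"],e=o["eef_pos"])
t=np.array([.5487,.0467]);hsv=cv2.cvtColor(p,cv2.COLOR_BGR2HSV)
f=(np.hypot(w[...,0]-t[0],w[...,1]-t[1])<.05)&(abs(w[...,2]-.137)<.006)&(hsv[...,1]<60)&(hsv[...,2]>70)
a=w[f];zf=np.median(a[:,2]);print(zf,edge_fit(f,P,zf,t,r=.04,rs=(.034,.046)),cv2.minEnclosingCircle(a[:,:2].astype(np.float32)))
E
```

```text
wrist tcp [0.5156 0.0531 0.2342] [0.48 0.39 1.14]
g 527 s [0.0135 0.0286 0.0353] t [-0.0079  0.      0.0087] z [0.1645 0.1772 0.1806] slope 0.03
r 70 s [-0.0296 -0.027   0.0286] t [-0.0036 -0.001   0.0011] z [0.2029 0.2048 0.2646] slope 1.06
scene tcp [0.515  0.0531 0.2326] [ 0.28 -0.15 -0.54]
g 0
r 5 s [-0.0308 -0.0293 -0.0228] t [0.0013 0.003  0.0067] z [0.2026 0.2066 0.2071] slope -0.51
side tcp [0.5141 0.053  0.2314] [-0.39  0.75 -0.08]
g 37 s [0.0106 0.0249 0.0343] t [-0.0045  0.0049  0.0113] z [0.1684 0.1761 0.1819] slope -0.08
r 31 s [-0.029  -0.0204 -0.012 ] t [-0.0057  0.0027  0.0097] z [0.1953 0.1989 0.2034] slope -0.42
0.13708012867385272 (array([0.54764759, 0.04701573]), 0.04, 217) ((0.5481823682785034, 0.04684334248304367), 0.040151290595531464)
```

apply_moves(targets=[[[0.3, -0.05, 0.1, 0, -1], [0.5, -0.09, 0, 0, -1], [0.5, -0.09, 0, 0, -1], [0.3, -0.05, 0, 0, -1], [0.14, -0.03, 0, 0, -1], [0, 0, -0.1, 0, -1], [0, 0, 0, 0, -1], [0, 0, 0, 0, -1]]])

```text
clock: 14.55
eef_pos: [0.5817, 0.0407, 0.2302]
tool_rot: [0.084, 0.996, -0.0, -0.001]
ft_force: [-1.0, -0.0, 0.1]
grip_width: -0.0001
grasp_force: 0.0
```

apply_moves(targets=[[[0.05, 0, -0.08, 0, -1], [0, 0, -0.08, 0, -1], [0, 0, -0.06, 0, -1], [0, 0, -0.05, 0, -1], [0, 0, -0.04, 0, -1], [0, 0, -0.03, 0, -1]]])

```text
clock: 15.05
eef_pos: [0.586, 0.0406, 0.2194]
tool_rot: [0.084, 0.996, 0.0, 0.002]
ft_force: [1.0, -0.1, 7.3]
grip_width: 0.0001
grasp_force: 3.6
```

apply_moves(targets=[[[0, 0, -0.03, 0, -1], [0, 0, -0.03, 0, -1], [0, 0, -0.03, 0, -1]]])

```text
clock: 15.3
eef_pos: [0.5872, 0.0404, 0.2167]
tool_rot: [0.084, 0.996, 0.0, 0.004]
ft_force: [2.5, -0.2, 6.9]
grip_width: 0.0002
grasp_force: 3.9
```

apply_moves(targets=[[[-0.04, 0, -0.03, 0, -1], [-0.02, 0, -0.03, 0, -1], [0, 0, -0.03, 0, -1]]])

```text
clock: 15.55
eef_pos: [0.5866, 0.0404, 0.2142]
tool_rot: [0.085, 0.996, 0.0, 0.006]
ft_force: [6.5, -0.3, 9.0]
grip_width: -0.0
grasp_force: 4.2
```

```bash
python3 pads.py scene side
```

```text
scene tcp [0.5866 0.0404 0.2142] [ 6.49 -0.31  9.03]
g 14 s [0.0173 0.0262 0.0321] t [-0.0042  0.0004  0.0059] z [0.1843 0.1855 0.1894] slope -0.32
r 3
side tcp [0.5866 0.0404 0.2139] [ 5.86 -0.76  7.28]
g 35 s [0.0171 0.0285 0.0379] t [-0.0058  0.0021  0.0099] z [0.1799 0.1837 0.186 ] slope -0.2
r 28 s [-0.0312 -0.0218 -0.0121] t [-0.0053  0.0029  0.0105] z [0.1904 0.1936 0.1967] slope -0.14
```

apply_moves(targets=[[[0.05, 0, -0.03, 0, -1], [0.02, 0, -0.03, 0, -1], [0, 0, -0.03, 0, -1]]])

```text
clock: 15.9
eef_pos: [0.5891, 0.0401, 0.2101]
tool_rot: [0.085, 0.996, 0.0, 0.005]
ft_force: [4.7, -0.7, 8.0]
grip_width: 0.0003
grasp_force: 3.7
```

apply_moves(targets=[[[0, 0, -0.03, 0, -1], [0, 0, -0.03, 0, -1]]])

```text
clock: 16.07
eef_pos: [0.5891, 0.0402, 0.2076]
tool_rot: [0.085, 0.996, 0.0, 0.005]
ft_force: [5.0, -1.7, 6.5]
grip_width: 0.0002
grasp_force: 3.4
```

```bash
python3 pads.py scene side
```

```text
scene tcp [0.5891 0.0402 0.2076] [ 5.   -1.72  6.5 ]
g 21 s [0.0176 0.0257 0.0329] t [-0.0062 -0.0002  0.0051] z [0.1885 0.1897 0.1917] slope -0.04
r 5 s [-0.0251 -0.0218 -0.0173] t [0.0024 0.0047 0.0053] z [0.1904 0.1911 0.1926] slope 0.03
side tcp [0.5888 0.0402 0.2073] [ 5.1  -0.08  6.24]
g 34 s [0.0079 0.0265 0.0376] t [-0.0068  0.0035  0.0121] z [0.1631 0.1878 0.1893] slope 0.46
r 26 s [-0.0335 -0.0236 -0.014 ] t [-0.0047  0.0035  0.0105] z [0.1868 0.1894 0.1932] slope 0.02
```

apply_moves(targets=[[[0, 0, -0.03, 0, -1], [0, 0, -0.03, 0, -1], [0, 0, 0, 0, -1]]])

```text
clock: 16.42
eef_pos: [0.5891, 0.0402, 0.2052]
tool_rot: [0.085, 0.996, 0.0, 0.005]
ft_force: [4.9, -1.5, 7.6]
grip_width: -0.0001
grasp_force: 3.6
```

apply_moves(targets=[[[0, 0, -0.025, 0, -1], [0, 0, -0.025, 0, -1]]])

```text
clock: 16.58
eef_pos: [0.5894, 0.0401, 0.2037]
tool_rot: [0.085, 0.996, 0.0, 0.006]
ft_force: [5.3, -2.1, 8.7]
grip_width: -0.0004
grasp_force: 4.9
```

apply_moves(targets=[[[0, 0, -0.02, 0, -1], [0, 0, 0, 0, -1]]])

```text
clock: 16.75
eef_pos: [0.5894, 0.0401, 0.203]
tool_rot: [0.085, 0.996, 0.0, 0.006]
ft_force: [4.5, -1.6, 8.3]
grip_width: -0.0001
grasp_force: 4.5
```

```bash
python3 pads.py scene side
```

```text
scene tcp [0.5894 0.0401 0.203 ] [ 4.52 -1.56  8.34]
g 17 s [0.018  0.025  0.0326] t [-0.0033  0.0013  0.0064] z [0.1909 0.1928 0.1938] slope 0.07
r 4
side tcp [0.5894 0.0402 0.2029] [ 4.8  -1.54  9.01]
g 33 s [-0.0021  0.0268  0.0369] t [-0.0071  0.0037  0.0116] z [0.1883 0.1905 0.1997] slope -0.21
r 23 s [-0.0346 -0.024  -0.0156] t [-0.0057  0.0035  0.011 ] z [0.1829 0.1862 0.1883] slope 0.17
```

apply_moves(targets=[[[0, 0, -0.02, 0, -1], [0, 0, 0, 0, -1]]])

```text
clock: 17.02
eef_pos: [0.5895, 0.0401, 0.2023]
tool_rot: [0.085, 0.996, 0.0, 0.006]
ft_force: [4.8, -1.5, 9.0]
grip_width: 0.0002
grasp_force: 4.9
```

apply_moves(targets=[[[0, 0, -0.02, 0, -1], [0, 0, 0, 0, -1]]])

```text
clock: 17.18
eef_pos: [0.5895, 0.0401, 0.2017]
tool_rot: [0.085, 0.996, 0.0, 0.006]
ft_force: [4.2, -1.4, 9.9]
grip_width: 0.0002
grasp_force: 5.1
```

apply_moves(targets=[[[0, 0, -0.015, 0, -1], [0, 0, 0, 0, -1]]])

```text
clock: 17.35
eef_pos: [0.5895, 0.0401, 0.2011]
tool_rot: [0.085, 0.996, 0.0, 0.006]
ft_force: [4.0, -2.7, 10.6]
grip_width: 0.0
grasp_force: 5.3
```

```bash
python3 pads.py scene side
```

```text
scene tcp [0.5895 0.0401 0.2011] [ 4.01 -2.72 10.56]
g 11 s [0.018  0.0249 0.0302] t [-0.0006  0.0023  0.0047] z [0.1914 0.1927 0.1941] slope 0.15
r 7 s [-0.0258 -0.023  -0.0194] t [0.0031 0.0045 0.0078] z [0.1846 0.187  0.1888] slope 0.25
side tcp [0.5895 0.0401 0.2011] [ 4.05 -0.92 10.88]
g 35 s [0.0072 0.0245 0.0358] t [-0.0049  0.0032  0.0137] z [0.1563 0.192  0.1942] slope 0.89
r 24 s [-0.0341 -0.0244 -0.0154] t [-0.0052  0.0034  0.0085] z [0.1825 0.185  0.188 ] slope 0.14
```

apply_moves(targets=[[[0, 0, -0.008, 0, -1], [0, 0, 0, 0, -1]]])

```text
clock: 17.62
eef_pos: [0.5896, 0.0401, 0.2009]
tool_rot: [0.085, 0.996, 0.0, 0.006]
ft_force: [4.7, -2.1, 9.7]
grip_width: 0.0001
grasp_force: 5.5
```

apply_moves(targets=[[[0, 0, -0.01, 0, -1], [0, 0, 0, 0, -1], [0, 0, 0, 0, -1]]])

```text
clock: 17.87
eef_pos: [0.5896, 0.0401, 0.2006]
tool_rot: [0.085, 0.996, 0.0, 0.006]
ft_force: [4.5, -1.5, 11.3]
grip_width: 0.0001
grasp_force: 5.6
```

```bash
python3 pads.py scene side | grep tcp
```

```text
scene tcp [0.5896 0.0401 0.2006] [ 4.47 -1.5  11.31]
side tcp [0.5896 0.0401 0.2006] [ 4.86 -1.7  10.84]
```

Fz is about 11 N at a 31 mm arm, so about 12 N at the pad. The lock has bitten firmly and I stop here. Next I lift off and return over the handle.

apply_moves(targets=[[[0, 0, 0.1, 0, -1], [0, 0, 0.3, 0, -1], [0, 0, 0.5, 0, -1], [-0.2, 0.03, 0.4, 0, 0], [-0.4, 0.07, 0.1, 0, 1], [-0.35, 0.06, 0, 0, 1], [0, 0, 0, 0, 1], [0, 0, 0, 0, 1]]])

```text
clock: 18.63
eef_pos: [0.5468, 0.0471, 0.2524]
tool_rot: [0.084, 0.996, -0.0, 0.0]
ft_force: [0.7, -0.3, -0.4]
grip_width: 0.0602
grasp_force: 0.0
```

```bash
python3 pads.py wrist scene side
python3 - <<'E'
from h import *
o=get_obs();p,d=imaging.camera("wrist");P=pose("wrist",o);w=cloud(d,P);print(o["eef_pos"])
t=np.array([.5487,.0467]);hsv=cv2.cvtColor(p,cv2.COLOR_BGR2HSV)
f=(np.hypot(w[...,0]-t[0],w[...,1]-t[1])<.05)&(abs(w[...,2]-.137)<.006)&(hsv[...,1]<60)&(hsv[...,2]>70)
a=w[f];zf=np.median(a[:,2]);print(zf,edge_fit(f,P,zf,t,r=.04,rs=(.034,.046)),cv2.minEnclosingCircle(a[:,:2].astype(np.float32)))
cv2.imwrite("pics/w6.png",p)
E
```

```text
wrist tcp [0.5468 0.0471 0.2524] [ 0.72 -0.33 -0.44]
g 791 s [0.0134 0.026  0.036 ] t [-0.0077  0.0001  0.0079] z [0.1727 0.1949 0.1969] slope 0.38
r 491 s [-0.0353 -0.0246 -0.0153] t [-0.0072 -0.0002  0.0069] z [0.1843 0.1865 0.1886] slope 0.16
scene tcp [0.5473 0.0471 0.2522] [ 0.03 -0.24  0.74]
g 19 s [0.0167 0.0243 0.0308] t [-0.0053  0.0011  0.0051] z [0.1912 0.1934 0.1965] slope 0.09
r 28 s [-0.0352 -0.0266 -0.0186] t [-0.0057  0.0002  0.0064] z [0.1826 0.1849 0.1882] slope 0.15
side tcp [0.5476 0.047  0.252 ] [-0.09  0.48  0.37]
g 32 s [-0.0004  0.0242  0.0363] t [-0.0047  0.0049  0.0136] z [0.1561 0.1922 0.1948] slope 0.81
r 25 s [-0.0342 -0.0242 -0.0156] t [-0.0061  0.0027  0.0103] z [0.1817 0.184  0.1858] slope 0.16
[0.54770368 0.04696143 0.25186209]
0.13705683265044188 (array([0.54773412, 0.04698527]), 0.04, 267) ((0.5482345223426819, 0.04707488417625427), 0.04001960530877113)
```

View pics/w6.png

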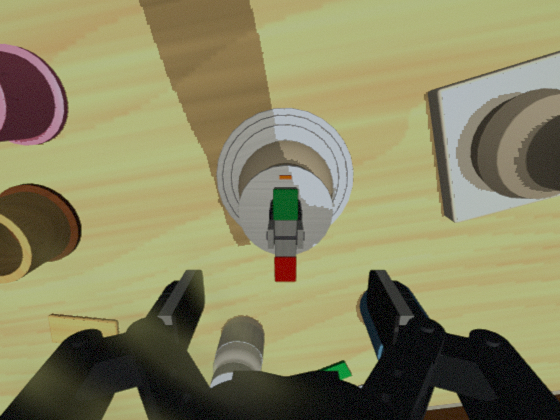

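The rocker is nearly level at the bite angle of about 0.29 rad, with green at (286,203), red at (285,268) and the flange flat. The gauge stands centred between the open fingers, so I descend to grip it.

apply_moves(targets=[[[0, 0, -0.3, 0, 1], [0, 0, -0.5, 0, 1], [0, 0, -0.5, 0, 1], [0, 0, -0.5, 0, 1], [0, 0, -0.3, 0, 1], [0, 0, -0.12, 0, 1], [0, 0, 0, 0, 1], [0, 0, 0, 0, 1]]])

```text
clock: 19.5
eef_pos: [0.5478, 0.047, 0.1636]
tool_rot: [0.084, 0.996, -0.0, 0.0]
ft_force: [-0.2, -0.3, -0.1]
grip_width: 0.0854
grasp_force: 0.0
```

apply_moves(targets=[[[0, 0, -0.02, 0, 0.2], [0, 0, 0, 0, -0.1], [0, 0, 0, 0, -0.3], [0, 0, 0, 0, -0.4], [0, 0, 0, 0, -0.6], [0, 0, 0, 0, -1], [0, 0, 0, 0, -1], [0, 0, 0, 0, -1]]])

```text
clock: 20.17
eef_pos: [0.5476, 0.0468, 0.1633]
tool_rot: [0.084, 0.996, -0.0, 0.0]
ft_force: [-1.1, -1.2, 3.6]
grip_width: 0.0234
grasp_force: 60.0
```

apply_moves(targets=[[[0, 0, 0.05, 0, -1], [0, 0, 0.08, 0, -1], [0, 0, 0.1, 0, -1], [0, 0, 0.1, 0, -1], [0, 0, 0, 0, -1]]])

```text
clock: 20.58
eef_pos: [0.5475, 0.0471, 0.1765]
tool_rot: [0.084, 0.996, 0.0, 0.0]
ft_force: [0.4, 0.8, -2.6]
grip_width: 0.0235
grasp_force: 59.1
```

```bash
python3 fl.py
python3 - <<'E'
from h import *
for n in("scene","side"):
    p,d=imaging.camera(n);w=cloud(d,pose(n));A=(.548,.047)
    m=(np.hypot(w[...,0]-A[0],w[...,1]-A[1])<.06)&(w[...,2]>.05)&(w[...,2]<.1);print(n,w[m].mean(0),m.sum())
    z=np.load(f"{n}0.npz");w=cloud(z["d"],pose(n));m=(np.hypot(w[...,0]-A[0],w[...,1]-A[1])<.06)&(w[...,2]>.05)&(w[...,2]<.1);print("was",w[m].mean(0),m.sum())
E
```

```text
tcp [0.5475 0.0471 0.1765] top 0.1502 plane [ 0.0098 -0.003   0.1504] flange [0.5477 0.0474] ((0.548011839389801, 0.047184087336063385), 0.04001547023653984) [ 0.44  0.78 -2.56]
scene [0.56610309 0.02571943 0.07525803] 686
was [0.56441563 0.0278574  0.07636196] 720
side [0.53103827 0.02001175 0.07400675] 648
was [0.53195431 0.02134593 0.07443948] 669
```

apply_moves(targets=[[[0, 0, 0.15, 0, -1], [0, 0, 0.3, 0, -1], [0, 0, 0.4, 0, -1], [0, 0, 0.5, 0, -1], [0, 0, 0.4, 0, -1], [0, 0, 0.1, 0, -1], [0, 0, 0, 0, -1]]])

```text
clock: 21.32
eef_pos: [0.5477, 0.0472, 0.2513]
tool_rot: [0.084, 0.996, 0.0, 0.001]
ft_force: [0.1, -0.6, -3.1]
grip_width: 0.0237
grasp_force: 59.4
```

apply_moves(targets=[[[0, -0.3, 0, 0, -1], [0, -0.6, 0, 0, -1], [0, -0.8, 0, 0, -1], [0, -0.8, 0, 0, -1], [0, -0.8, 0, 0, -1], [0, -0.8, 0, 0, -1], [0, -0.8, 0, 0, -1], [0, -0.8, 0, 0, -1]]])

```text
clock: 21.98
eef_pos: [0.5457, -0.1829, 0.2479]
tool_rot: [0.085, 0.996, 0.0, -0.002]
ft_force: [-0.2, 0.3, -4.6]
grip_width: 0.0234
grasp_force: 59.4
```

apply_moves(targets=[[[0.05, -0.8, 0, 0, -1], [0.05, -0.8, 0, 0, -1], [0.05, -0.5, 0, 0, -1], [0, -0.3, 0, 0, -1], [0, -0.15, 0, 0, -1], [0, 0, 0, 0, -1], [0, 0, 0, 0, -1]]])

```text
clock: 22.57
eef_pos: [0.5529, -0.2821, 0.2491]
tool_rot: [0.084, 0.996, 0.001, -0.001]
ft_force: [0.1, -0.6, -3.8]
grip_width: 0.023
grasp_force: 59.6
```

```bash
python3 fl.py
```

```text
tcp [ 0.5529 -0.2821  0.2491] top 0.2229 plane [ 0.0053 -0.0011  0.223 ] flange [ 0.5532 -0.2819] ((0.553372859954834, -0.28214356303215027), 0.040042612701654434) [ 0.12 -0.62 -3.83]
```

apply_moves(targets=[[[0.01, -0.04, -0.3, 0, -1], [0, 0, -0.5, 0, -1], [0, 0, -0.6, 0, -1], [0, 0, -0.6, 0, -1], [0, 0, -0.6, 0, -1], [0, 0, -0.4, 0, -1], [0, 0, -0.25, 0, -1], [0, 0, 0, 0, -1]]])

```text
clock: 23.28
eef_pos: [0.5524, -0.2823, 0.1174]
tool_rot: [0.083, 0.997, 0.001, -0.002]
ft_force: [-0.6, 0.8, -3.6]
grip_width: 0.0235
grasp_force: 59.5
```

apply_moves(targets=[[[0, 0, -0.05, 0, -1], [0, 0, -0.05, 0, -1], [0, 0, 0, 0, -1]]])

```text
clock: 23.53
eef_pos: [0.5547, -0.2847, 0.1172]
tool_rot: [0.084, 0.996, -0.0, 0.001]
ft_force: [0.0, -0.3, -3.6]
grip_width: 0.0236
grasp_force: 59.5
```

apply_moves(targets=[[[0, 0, -0.06, 0, -1], [0, 0, -0.06, 0, -1], [0, 0, 0, 0, -1], [0, 0, 0, 0, -1]]])

```text
clock: 23.87
eef_pos: [0.5536, -0.2846, 0.1111]
tool_rot: [0.084, 0.996, 0.0, -0.0]
ft_force: [-0.6, 0.3, -3.3]
grip_width: 0.0232
grasp_force: 59.5
```

```bash
python3 fl.py
```

```text
tcp [ 0.5536 -0.2846  0.1111] top 0.0848 plane [ 0.0044 -0.0008  0.0848] flange [ 0.5539 -0.2845] ((0.5564452409744263, -0.28574562072753906), 0.0425853468477726) [-0.59  0.3  -3.3 ]
```

Underside is at about 0.079, so there are 3–4 mm to go.

apply_moves(targets=[[[0, 0.01, -0.03, 0, -1], [0, 0, -0.03, 0, -1], [0, 0, -0.02, 0, -1], [0, 0, 0, 0, -1]]])

```text
clock: 24.25
eef_pos: [0.5538, -0.2842, 0.1083]
tool_rot: [0.084, 0.996, -0.0, 0.0]
ft_force: [-1.9, -0.3, -0.6]
grip_width: 0.0232
grasp_force: 59.8
```

apply_moves(targets=[[[0, 0, -0.015, 0, -1], [0, 0, 0, 0, -1]]])

```text
clock: 24.42
eef_pos: [0.5538, -0.2842, 0.1083]
tool_rot: [0.084, 0.996, -0.0, 0.0]
ft_force: [-3.5, 0.8, 4.0]
grip_width: 0.0233
grasp_force: 60.6
```

Seated. Release and rise.

apply_moves(targets=[[[0, 0, 0, 0, -0.2], [0, 0, 0, 0, 0.2], [0, 0, 0, 0, 0.6], [0, 0, 0, 0, 1], [0, 0, 0, 0, 1], [0, 0, 0, 0, 1], [0, 0, 0.1, 0, 1], [0, 0, 0.3, 0, 1]]])

```text
clock: 25.08
eef_pos: [0.5525, -0.2835, 0.1216]
tool_rot: [0.084, 0.996, 0.001, -0.002]
ft_force: [0.1, 0.2, 0.4]
grip_width: 0.0853
grasp_force: 0.0
```

apply_moves(targets=[[[0, 0, 0.6, 0, 1], [0, 0, 0.8, 0, 1], [0, 0, 0.8, 0, 1], [0, 0, 0.8, 0, 1], [0, 0, 0.5, 0, 1], [0, 0, 0, 0, 1], [0, 0, 0, 0, 1]]])

```text
clock: 25.67
eef_pos: [0.5545, -0.2846, 0.2653]
tool_rot: [0.084, 0.996, -0.001, 0.002]
ft_force: [-0.3, -0.0, -0.2]
grip_width: 0.0853
grasp_force: 0.0
```

```bash
sed -i 's/A=np.array(.*);g=/A=np.array([.5537,-.2843]);g=/; s/w\[...,2\]>.15)/w[...,2]>.1)/' pads.py; python3 pads.py wrist
python3 - <<'E'
from h import *
o=get_obs();p,d=imaging.camera("wrist");P=pose("wrist",o);w=cloud(d,P)
t=np.array([.5537,-.2843]);hsv=cv2.cvtColor(p,cv2.COLOR_BGR2HSV)
f=(np.hypot(w[...,0]-t[0],w[...,1]-t[1])<.05)&(abs(w[...,2]-.081)<.006)&(hsv[...,1]<40)&(hsv[...,2]>90)
a=w[f];zf=np.median(a[:,2]);print(zf,cv2.minEnclosingCircle(a[:,:2].astype(np.float32)))
print(np.linalg.lstsq(np.c_[a[:,:2]-t,np.ones(len(a))],a[:,2],rcond=None)[0])
s,_=imaging.camera("side")
cv2.imwrite("pics/end.png",np.hstack([cv2.resize(p,(400,300)),cv2.resize(s[120:345,150:450],(400,300),interpolation=cv2.INTER_CUBIC)]))
E
```

```text
wrist tcp [ 0.5545 -0.2846  0.2653] [-0.33 -0.04 -0.21]
g 448 s [0.014  0.0242 0.0346] t [-0.0079 -0.0002  0.0074] z [0.1373 0.1398 0.1423] slope 0.29
r 316 s [-0.0365 -0.0261 -0.0165] t [-0.0071  0.0002  0.0068] z [0.1292 0.1315 0.1336] slope 0.16
0.08209855500788915 ((0.5547358989715576, -0.28439152240753174), 0.039965927600860596)
[ 0.00081812 -0.00188964  0.0820995 ]
```

View pics/end.png

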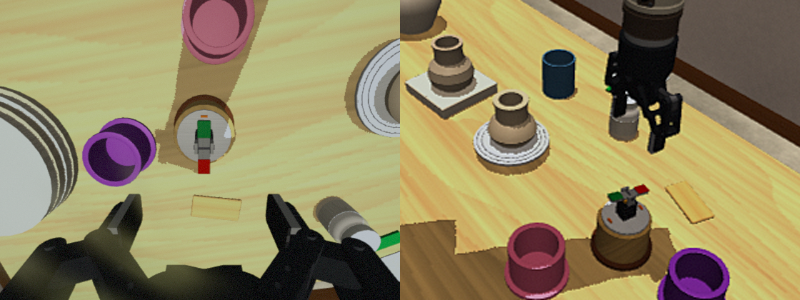

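The gauge stands level in the brown wooden rest (side crop (623,230)) with the rocker unchanged. The jar is upright on the wheel (512,130), and nothing else has moved.

```bash
python3 -c "
from workcell import order
print(order.job_done())"
```

```text
the job is handed in; nothing more can be done
None
```

The wheel jar's throat has been gauged at roughly 50 mm (my estimate from the rocker angle in the images), and the gauge stands back in its wooden rest with the lock left as set; the job is handed in at about 26 s.

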